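Load the checked sample jars into the colour-coded caddy

TASK

Four of the empty glass sample jars on the counter have been checked and carry a round white sticker on the lid: gather these four into the pine caddy, each standing upright on the floor of the cup of the same colour as its lid. Leave the two jars with plain, unstickered lids where they stand. It is glass, so set the jars down gently: do not drop them or knock them over.

Things in the scene. Friction and masses are not known exactly. Their poses are not given: they have to be found in the camera images.
- jar_red_mid (a point): checked jar: upright round clear-glass jar with a screw lid, the lid red with a round white sticker (24 mm across) on its top; 80 mm tall, glass 42 mm and lid 43 to 44 mm in diameter (lid is the top 18 mm), about 130 g, loose. The point is at its centre, 40 mm above its underside; z is its upward axis.
- jar_yellow_mid (a point): checked jar: upright round clear-glass jar with a screw lid, the lid yellow with a round white sticker (24 mm across) on its top; 80 mm tall, glass 42 mm and lid 43 to 44 mm in diameter (lid is the top 18 mm), about 130 g, loose. The point is at its centre, 40 mm above its underside; z is its upward axis.
- jar_green_mid (a point): checked jar: upright round clear-glass jar with a screw lid, the lid green with a round white sticker (24 mm across) on its top; 80 mm tall, glass 42 mm and lid 43 to 44 mm in diameter (lid is the top 18 mm), about 130 g, loose. The point is at its centre, 40 mm above its underside; z is its upward axis.
- jar_blue_mid (a point): checked jar: upright round clear-glass jar with a screw lid, the lid blue with a round white sticker (24 mm across) on its top; 80 mm tall, glass 42 mm and lid 43 to 44 mm in diameter (lid is the top 18 mm), about 130 g, loose. The point is at its centre, 40 mm above its underside; z is its upward axis.
- plain_red_mid (a point): unchecked jar: the very same jar with a plain red lid WITHOUT the white sticker; it stays where it stands. Same sizes; the point is at its centre, 40 mm above its underside.
- plain_blue_mid (a point): unchecked jar: the very same jar with a plain blue lid WITHOUT the white sticker; it stays where it stands. Same sizes; the point is at its centre, 40 mm above its underside.
- cup_red: red square open cup, one of four fixed in the pine caddy in a 2 x 2 block (88 mm between centres of neighbours; the caddy is a fixed shallow tray 190 mm square with a 20 mm high rim and low end handles reaching 23 mm beyond two sides). Outside 66 x 66 mm, inside 60 x 60 mm, 18 mm high, floor and walls 3 mm thick, so 15 mm deep. Origin at the centre of its underside, which lies 8 mm above the counter; z up, x and y along its sides.
- cup_yellow: yellow square open cup, one of four fixed in the pine caddy in a 2 x 2 block (88 mm between centres of neighbours; the caddy is a fixed shallow tray 190 mm square with a 20 mm high rim and low end handles reaching 23 mm beyond two sides). Outside 66 x 66 mm, inside 60 x 60 mm, 18 mm high, floor and walls 3 mm thick, so 15 mm deep. Origin at the centre of its underside, which lies 8 mm above the counter; z up, x and y along its sides.
- cup_green: green square open cup, one of four fixed in the pine caddy in a 2 x 2 block (88 mm between centres of neighbours; the caddy is a fixed shallow tray 190 mm square with a 20 mm high rim and low end handles reaching 23 mm beyond two sides). Outside 66 x 66 mm, inside 60 x 60 mm, 18 mm high, floor and walls 3 mm thick, so 15 mm deep. Origin at the centre of its underside, which lies 8 mm above the counter; z up, x and y along its sides.
- cup_blue: blue square open cup, one of four fixed in the pine caddy in a 2 x 2 block (88 mm between centres of neighbours; the caddy is a fixed shallow tray 190 mm square with a 20 mm high rim and low end handles reaching 23 mm beyond two sides). Outside 66 x 66 mm, inside 60 x 60 mm, 18 mm high, floor and walls 3 mm thick, so 15 mm deep. Origin at the centre of its underside, which lies 8 mm above the counter; z up, x and y along its sides.

How it is judged:
By the outcome, as a careful person would: the job done as asked, in the order asked, and still so for the second after the job is handed in, with the robot touching nothing.
It also fails if it takes over 104 s, if anything falls off the work surface, if the arm or the gripper's body presses on something with over 40 N, if the wrist force passes 120 N, or if a joint passes its speed limit or range.

ROBOT

A 7-joint arm with a two-finger parallel gripper is mounted at the origin on the work surface. World frame = base frame: x ahead of the robot, y to its left, z up, the work surface at z = 0. Lengths are in m, angles in degrees, forces in N, time in s.
With the tool pointing down it reaches from about 0.425 to 0.95 m from the base axis. Payload 4.7 kg.
Tool frame: the origin (TCP) lies midway between the tips of the shut fingers; the grasp point (between the pads) lies 19 mm behind it (robot.grip_depth is the distance from the TCP to the grasp point, in m); z points along the fingers, y is the line along which they close (so a half turn about z gives the same grasp; the last joint's range is limited). The gripper opens to 87 mm and grips with 3 to 60 N. Pads are 19 mm wide; open, the fingers measure 117 mm over their backs; the gripper's body (75 mm by 190 mm) begins 51 mm behind the grasp point.
Start: joints at [62.286, 26.849, -2.785, 87.806, 1.381, 65.374, -4.715], TCP at [0.297, -0.606, 0.223] pointing down, gripper open.
Joint ranges: [-148.3, 148.3], [-19.14, 114.17], [-79.39, 73.82], [5.75, 140.21], [-59.74, 239.74], [12.07, 113.84], [-152.46, 152.46]. Speed limits (degrees/s): [147.25, 147.25, 180, 180, 180, 180, 180].

INTERFACE

Orientations are given as [roll, pitch, yaw] about the fixed x, y, z axes, in that order (R = Rz(yaw) Ry(pitch) Rx(roll)).
In Python, from workcell import robot, eyes, spotter gives the robot as it stands.
- The arm moves only by the tool arm_command, never from a script. Its arguments are lists of equal length, an entry for each row: "dp": the shift along the tool's x, y, z in cm, a list of three; "dr": the turn, a rotation vector about the tool's x, y, z in degrees, a list of three; "gripper": the opening, from -1 (shut) to 1 (fully open), so that 0 is half open. In form: {"dp": [[dx, dy, dz], ...], "dr": [[rx, ry, rz], ...], "gripper": [gripper, ...]}. A call has 1 to 12 rows; each row shifts and turns the commanded pose from where the row before left it, along the tool's axes as they then stand; what a row does not reach is not made up. A row lasts 1/10 s, in which the tool goes at most 50 mm and 8.59 degrees, less where a joint would pass 70% of its speed; a pose out of reach is approached as far as the arm can. A call with a gripper value outside its range is refused whole. The fingers move at their own pace and stop on an object; "force" is the grip in N (left out, the last holds). Time passes only in rows, so rows that do not move let the fingers close. It gives the time, the measured TCP pose, the force, the opening and the grip force at its end, in the units of the state.
- robot.read_state(): the state, without advancing time (a new reading comes with each control period).
- eyes.camera(name): name is "side" or "top" or "wrist"; returns a dict with "color" (384x512x3 uint8, red, green, blue), "intrinsics" (3x3 intrinsics, pixels), "D" ([k1, k2, p1, p2, k3] as OpenCV has them; the pictures are not rectified), "world_from_camera" (4x4, takes a point from camera to world coordinates). Camera axes: x right, y up, looking along -z (the intrinsics and any distortion apply to the point x, -y, -z); pixel columns grow to the right and rows downward; lengths in m; the calibration is good to about 2 mm. A picture is of the moment at which its call begins. There is no depth.
- robot.sign_off(): hands the job in; it is judged then, once.
Trained networks look in a picture, given as the dict that the camera call returned (one of the last four; its "shot" number tells which), for a name from the list of things; names that differ only in an ending like _2 or _b are one class to them, and where a whole thing is asked for, a point or a joint stands for the part that bears it (a point fixed in the world has none). Each returns a list of dicts, best first, with "score" (0 to 1); they miss things now and then, are a little off and sometimes report something else, mostly with a low value. They report only what shows in the picture. A call takes as long as a camera call.
- spotter.outline_of(picture, target): "region" (384x512 bool, what is visible of it) and "bbox" ([left, top, width, height] in pixels, round what is visible of it).
- spotter.pinpoint(picture, target): "position" ([column, row] in pixels: a listed point, or the origin of a listed thing).
The state is a dict: "time_s": time; "joints": joint angles; "qd": joint speeds; "joint_efforts": joint torques, N m; "ee_pos": TCP position; "orientation": TCP orientation; "force": force on the tool from outside, world axes, zero at the start; "ft_torque": the same for the moment, N m; "grip_width": opening from 0.0 (shut) to 1.0 (fully open); "grasp_force": force on a finger pad.
Only numpy, scipy, OpenCV 4.12 (cv2) and the standard library are available. Lean on these libraries where they do the work, as an engineer would, in place of code of your own. Each camera call takes 0.05 s, during which the arm holds its last target. There are 200 camera calls.

## Working session

There is one attempt and no reset: what is moved stays moved. The work goes in short steps, Python scripts to look and compute and a tool call to move; the robot and the scene stay as the last step left them, time stands still between calls to the robot, and variables do not carry over. Pictures are saved under pics/ and viewed, at most 14 in all, crops included, and the job is handed in when it is done.

Besides the shell and the picture viewer there is one more tool, called after "Request:" in YAML: its name, and indented under it one key for each argument. arm_command: Moves the arm, as the interface text tells. Its arguments: {"type":"object","properties":{"dp":{"type":"array"},"dr":{"type":"array"},"gripper":{"type":"array"},"force":{"type":"number"}},"required":["dp","dr","gripper"]}

```bash
ls; mkdir -p pics
cat > h.py <<'E'
import numpy as np, cv2
from workcell import robot, eyes, spotter
def shot(name, fn=None):
    p=eyes.camera(name)
    if fn: cv2.imwrite('pics/'+fn+'.png', cv2.cvtColor(p['color'],cv2.COLOR_RGB2BGR))
    return p
def w(p, px, z):
    K=np.array(p['intrinsics'],float);D=np.array(p['D'],float);T=np.array(p['world_from_camera'])
    u=cv2.undistortPoints(np.array([[px]],float),K,D)[0,0]
    d=T[:3,:3]@np.array([u[0],-u[1],-1]);o=T[:3,3]
    return o+d*(z-o[2])/d[2]
E
python3 - <<'E'
from h import *
s=robot.read_state(); print(s)
ps={n:shot(n,n+'0') for n in ('top','side')}
for n,p in ps.items():
    print(n,np.round(p['world_from_camera'][:3,3],3))
    for t in ['jar_red_mid','jar_yellow_mid','jar_green_mid','jar_blue_mid','plain_red_mid','plain_blue_mid','cup_red','cup_yellow','cup_green','cup_blue']:
        z=0.04 if 'mid' in t else .008
        for r in spotter.pinpoint(p,t)[:2]:
            print(t,round(r['score'],2),np.round(r['position'],1),np.round(w(p,r['position'],z),3))
E
```

```text
pics
{'time_s': 0.0, 'joints': array([62.28596562, 26.8969931 , -2.785267  , 87.8715936 ,  1.38104684,
       65.37274078, -4.71577541]), 'qd': array([-0.00958417, -0.0984845 , -0.00207635,  0.00771278,  0.02282326,
        0.10583143,  0.06794519]), 'joint_efforts': array([-3.05567464e-04, -5.07975841e+01, -8.10166472e-02, -2.36157811e+01,
       -6.11951714e-02,  3.80252057e-02,  1.91636186e-04]), 'ee_pos': array([ 0.29628504, -0.60586338,  0.22151888]), 'orientation': array([-1.79892295e+02,  3.55956044e-03,  2.60605795e+01]), 'force': array([0.13597308, 0.28286672, 0.1594535 ]), 'ft_torque': array([ 0.06464802, -0.03008854,  0.00237813]), 'grasp_force': 0.0, 'grip_width': 1.0016707036286912}
top [ 0.346 -0.007  1.15 ]
jar_red_mid 0.93 [125.8 171.4] [0.628 0.305 0.04 ]
jar_yellow_mid 0.67 [179.1 199.5] [0.558 0.173 0.04 ]
jar_green_mid 0.55 [233.5 145.8] [0.691 0.043 0.04 ]
plain_red_mid 0.62 [316.8 218.5] [ 0.51  -0.155  0.04 ]
plain_blue_mid 0.54 [223.9 247. ] [0.444 0.064 0.04 ]
cup_red 0.87 [321.7 187.2] [ 0.593 -0.174  0.008]
cup_red 0.72 [358.  224.5] [ 0.5   -0.26   0.008]
cup_yellow 0.62 [318.8 220.1] [ 0.511 -0.164  0.008]
cup_green 0.93 [354.9 189.1] [ 0.588 -0.256  0.008]
cup_blue 0.86 [355.6 221. ] [ 0.508 -0.254  0.008]
side [0.319 0.696 0.544]
jar_red_mid 0.84 [168.6 280. ] [0.625 0.307 0.04 ]
jar_yellow_mid 0.93 [236.1 240.8] [0.558 0.171 0.04 ]
jar_green_mid 0.63 [206.7 189.7] [0.691 0.035 0.04 ]
jar_blue_mid 0.59 [254.2 210.3] [0.562 0.068 0.04 ]
jar_blue_mid 0.51 [314.7 161.5] [ 0.493 -0.185  0.04 ]
plain_red_mid 0.88 [228.1 297.7] [0.515 0.305 0.04 ]
plain_red_mid 0.54 [307.2 223.5] [0.445 0.07  0.04 ]
plain_blue_mid 0.81 [309.  220.2] [0.444 0.058 0.04 ]
cup_red 0.68 [276.2 168.3] [ 0.59  -0.166  0.008]
cup_yellow 0.94 [300.  173.6] [ 0.524 -0.164  0.008]
cup_green 0.68 [285.8 151.2] [ 0.595 -0.267  0.008]
cup_blue 0.75 [317.  158.3] [ 0.503 -0.26   0.008]
```

Run:
```python
import cv2
for n in ('top','side'):
    i=cv2.imread(f'pics/{n}0.png'); i=i[100:300,80:400] if n=='top' else i[130:350,120:420]
    cv2.imwrite(f'pics/{n}0b.png',cv2.resize(i,None,fx=2.4,fy=2.4,interpolation=cv2.INTER_CUBIC))
```

```text
(no output)
```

View pics/top0b.png

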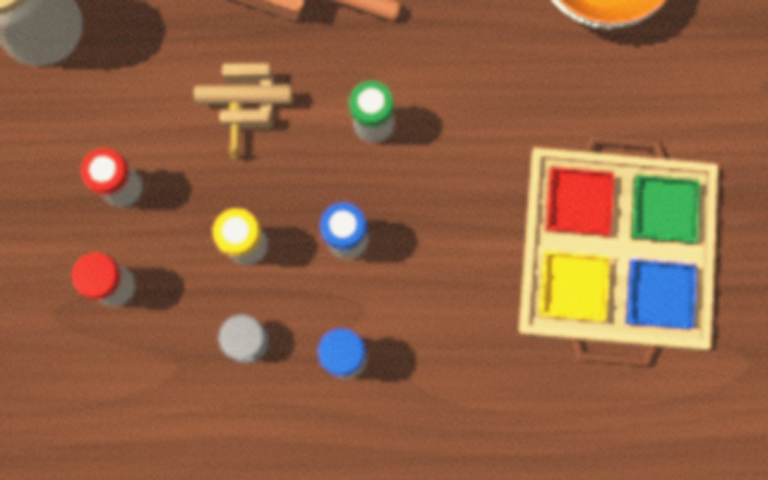

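View pics/side0b.png

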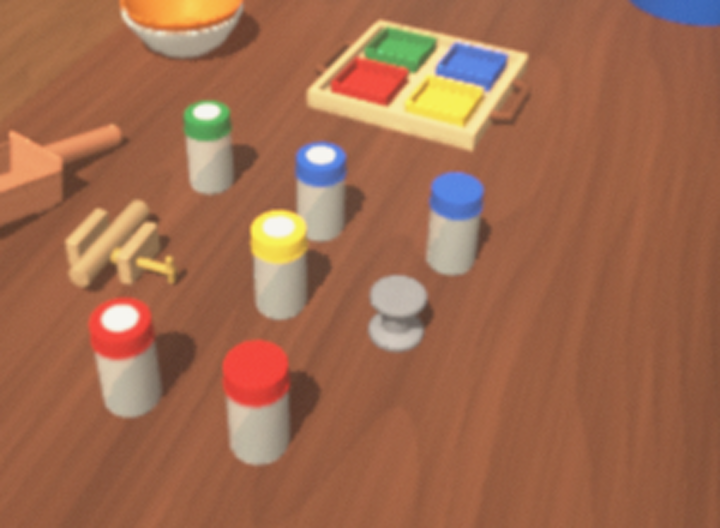

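The top view shows stickered jars at crop pixels red (104,170), yellow (236,231), green (371,101) and blue (343,225). The plain red is at (96,276) and the plain blue at (342,352). The caddy is on the right, with red and green in the upper row and yellow and blue in the lower. The side view confirms this, so some of the network labels (e.g. blue/plain red in the top view) were wrong. Next I measure the stickers and the caddy.

```bash
cat > m.py <<'E'
from h import *
def stickers(p, seeds, z=.08):
    g=p['color'].min(2)
    n,l,st,c=cv2.connectedComponentsWithStats((g>150).astype(np.uint8))
    for k,s in seeds.items():
        i=1+np.argmin(np.linalg.norm(c[1:]-s,axis=1)); print(k,st[i,4],c[i].round(1),w(p,c[i],z).round(4))
E
python3 - <<'E'
from m import *
T={'red':(104,170),'yellow':(236,231),'green':(371,101),'blue':(343,225)}
S={'red':(120,318),'yellow':(279,228),'green':(207,112),'blue':(320,155)}
pt,ps=shot('top'),shot('side')
stickers(pt,{k:np.array(v)/2.4+(80,100) for k,v in T.items()})
stickers(ps,{k:np.array(v)/2.4+(120,130) for k,v in S.items()})
# caddy: cups by colour in the top view, rim plane z=.026 / floor .011
hsv=cv2.cvtColor(pt['color'],cv2.COLOR_RGB2HSV)
x0,y0=295,160
for k,(cx,cy) in dict(red=(580,201),green=(668,209),yellow=(576,287),blue=(662,294)).items():
    c=np.array([cx,cy])/2.4+(80,100); h=hsv[int(c[1])-2:int(c[1])+3,int(c[0])-2:int(c[0])+3,0].astype(int); m=np.median(h)
    d=np.abs(hsv[...,0].astype(int)-m); mask=((np.minimum(d,180-d)<8)&(hsv[...,1]>140)).astype(np.uint8)
    n,l,st,cc=cv2.connectedComponentsWithStats(mask); i=l[int(c[1]),int(c[0])]
    ctr,wh,_=cv2.minAreaRect(np.argwhere(l==i)[:,::-1].astype(np.float32))
    print(k,st[i,4],np.round(ctr,1),np.round(wh,1),w(pt,ctr,.026).round(4))
E
```

```text
red 92 [122.1 169.9] [0.6212 0.3029 0.08  ]
yellow 90 [177.4 195.4] [0.5595 0.1702 0.08  ]
green 92 [234.2 141.5] [0.689  0.0397 0.08  ]
blue 103 [222.4 192.9] [0.565  0.0663 0.08  ]
red 138 [169.4 262. ] [0.6207 0.3025 0.08  ]
yellow 102 [235.6 224. ] [0.5591 0.17   0.08  ]
green 66 [205.6 176.1] [0.688  0.0401 0.08  ]
blue 82 [253.1 194.3] [0.5645 0.0669 0.08  ]
red 741 [321.5 183.5] [28.2 26.9] [ 0.5983 -0.1713  0.026 ]
green 619 [357.  186.9] [25.6 24.8] [ 0.5895 -0.2579  0.026 ]
yellow 787 [319.1 218.9] [28.9 27.7] [ 0.5114 -0.1624  0.026 ]
blue 679 [355.3 222.2] [26.8 25.4] [ 0.5029 -0.2497  0.026 ]
```

View pics/top0.png

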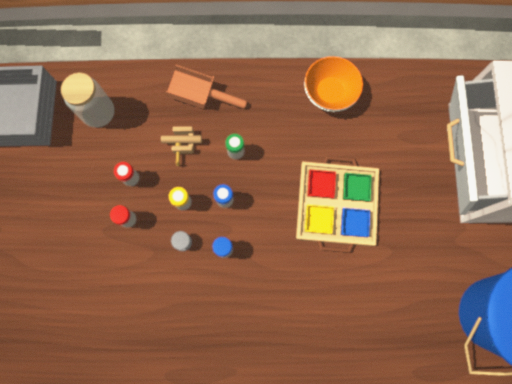

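View pics/side0.png

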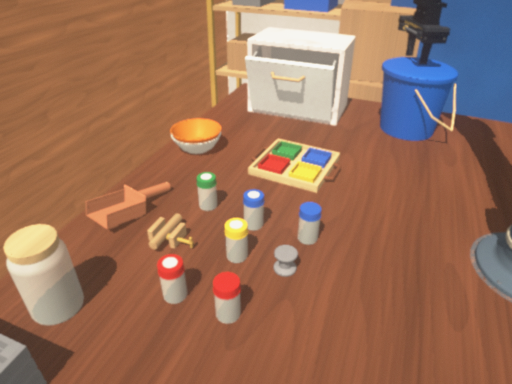

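Request:
arm_command:
  dp:
    - [0,0,0]
    - [0,0,0]
    - [0,0,0]
    - [0,0,0]
  dr:
    - [0,0,6.5]
    - [0,0,6.5]
    - [0,0,6.5]
    - [0,0,6.5]
  gripper: [1,1,1,1]

```text
time_s: 1.6
ee_pos: [0.2966, -0.6064, 0.2226]
orientation: [180.0, -0.0, -0.2]
force: [0.3, -0.9, -0.0]
grip_width: 1.001
grasp_force: 0.0
```

The top view shows the work area is clear. The bucket at the right edge (about 490,315) sits below or beside the start pose, so I lift straight up before travelling.

Request:
arm_command:
  dp:
    - [0,0,-3]
    - [0,0,-4]
    - [0,0,-3]
    - [1.5,-4,0]
    - [1.5,-4,0]
    - [1.5,-4,0]
    - [1.5,-4,0]
    - [1.5,-4,0]
    - [1.5,-4,0]
    - [1.5,-4,0]
    - [1.5,-4,0]
    - [1.5,-4,0]
  dr:
    - [0,0,0]
    - [0,0,0]
    - [0,0,0]
    - [0,0,0]
    - [0,0,0]
    - [0,0,0]
    - [0,0,0]
    - [0,0,0]
    - [0,0,0]
    - [0,0,0]
    - [0,0,0]
    - [0,0,0]
  gripper: [1,1,1,1,1,1,1,1,1,1,1,1]
  force: 20

```text
time_s: 2.8
ee_pos: [0.4315, -0.2445, 0.3229]
orientation: [180.0, -0.0, 0.1]
force: [1.0, 0.6, 0.3]
grip_width: 0.999
grasp_force: 0.0
```

Request:
arm_command:
  dp:
    - [1.6,-4,0]
    - [1.6,-4,0]
    - [1.6,-4,0]
    - [1.6,-4,0]
    - [1.6,-4,1]
    - [1.6,-4,2]
    - [1.6,-4,2.5]
    - [1.6,-3.3,2.5]
    - [0.5,0,2]
    - [0,0,0]
    - [0,0,0]
  dr:
    - [0,0,0]
    - [0,0,0]
    - [0,0,0]
    - [0,0,0]
    - [0,0,0]
    - [0,0,0]
    - [0,0,0]
    - [0,0,0]
    - [0,0,0]
    - [0,0,0]
    - [0,0,0]
  gripper: [1,1,1,1,1,1,1,1,1,1,1]

```text
time_s: 3.9
ee_pos: [0.5639, 0.0661, 0.2228]
orientation: [180.0, 0.0, 0.0]
force: [-0.4, 0.2, 1.6]
grip_width: 1.004
grasp_force: 0.0
```

Run:
```python
from m import *
p=shot('wrist','wr1'); T=np.array(p['world_from_camera']); print(T.round(3)); stickers(p,{'blue':(256,192)})
print(robot.read_state()['joints'].round(0))
```

```text
[[-0.     0.961  0.275  0.64 ]
 [-1.    -0.001  0.     0.066]
 [ 0.001 -0.275  0.961  0.385]
 [ 0.     0.     0.     1.   ]]
blue 446 [258.4 179.3] [0.5657 0.0661 0.08  ]
[   7.   19.  -23.  102.    8.   61. -109.]
```

View pics/wr1.png

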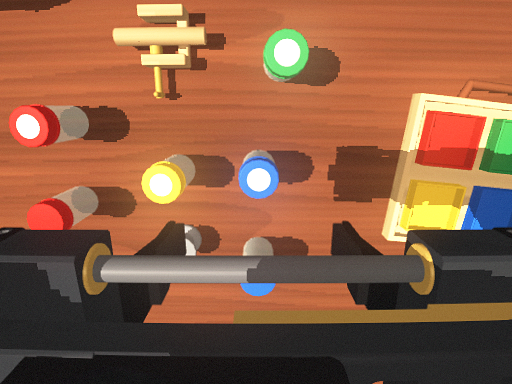

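The wrist view shows the stickered blue lid at (258,179), centred laterally between the fingers; it measures (0.5657, 0.0661), as expected. Joint 7 is at -109°, so I turn the gripper to yaw 90 to keep margin for the red jar.

Request:
arm_command:
  dp:
    - [0,0,0]
    - [0,0,0]
    - [0,0,0]
    - [0,0,0]
    - [0,0,0]
    - [0,0,0]
    - [0,0,0]
    - [0,0,0]
    - [0,0,0]
    - [0,0,0]
    - [0,0,0]
    - [0,0,0]
  dr:
    - [0,0,-7.5]
    - [0,0,-7.5]
    - [0,0,-7.5]
    - [0,0,-7.5]
    - [0,0,-7.5]
    - [0,0,-7.5]
    - [0,0,-7.5]
    - [0,0,-7.5]
    - [0,0,-7.5]
    - [0,0,-7.5]
    - [0,0,-7.5]
    - [0,0,-7.5]
  gripper: [1,1,1,1,1,1,1,1,1,1,1,1]

```text
time_s: 5.15
ee_pos: [0.5645, 0.0656, 0.2245]
orientation: [179.8, 0.1, 90.2]
force: [0.9, 0.3, -0.1]
grip_width: 1.001
grasp_force: 0.0
```

Request:
arm_command:
  dp:
    - [0,0.1,2]
    - [0,0,3]
    - [0,0,3]
    - [0,0,3]
    - [0,0,3]
    - [0,0,2]
    - [0,0,1]
    - [0,0,0.6]
    - [0,0,0]
    - [0,0,0]
  dr:
    - [0,0,0]
    - [0,0,0]
    - [0,0,0]
    - [0,0,0]
    - [0,0,0]
    - [0,0,0]
    - [0,0,0]
    - [0,0,0]
    - [0,0,0]
    - [0,0,0]
  gripper: [1,1,1,1,1,1,1,1,1,1]

```text
time_s: 6.15
ee_pos: [0.5659, 0.0669, 0.0478]
orientation: [179.9, -0.0, 90.0]
force: [-0.2, -0.1, 0.6]
grip_width: 0.998
grasp_force: 0.0
```

Close gently on the lid; half-open (0.0, 43.5 mm) is about the lid width.

Request:
arm_command:
  dp:
    - [0,0,0]
    - [0,0,0]
    - [0,0,0]
    - [0,0,0]
    - [0,0,0]
    - [0,0,0]
    - [0,0,0]
    - [0,0,0]
    - [0,0,0]
    - [0,0,0]
  dr:
    - [0,0,0]
    - [0,0,0]
    - [0,0,0]
    - [0,0,0]
    - [0,0,0]
    - [0,0,0]
    - [0,0,0]
    - [0,0,0]
    - [0,0,0]
    - [0,0,0]
  gripper: [0.5,0.3,0.15,0.1,0.05,0,-0.2,-0.3,-0.3,-0.3]
  force: 20

```text
time_s: 7.15
ee_pos: [0.5649, 0.0669, 0.0465]
orientation: [-180.0, 0.0, 90.1]
force: [-0.1, -0.6, 0.5]
grip_width: 0.485
grasp_force: 20.0
```

Request:
arm_command:
  dp:
    - [0,0,-1]
    - [0,0,-2]
    - [0,0,-3]
    - [0,0,-3]
    - [0,0,-3]
    - [0,0,-1]
    - [-1,-0.2,0]
    - [-2,-0.4,0]
    - [-3,-0.6,0]
    - [-3,-0.6,0]
    - [-3,-0.6,0]
    - [-3,-0.6,0]
  dr:
    - [0,0,0]
    - [0,0,0]
    - [0,0,0]
    - [0,0,0]
    - [0,0,0]
    - [0,0,0]
    - [0,0,0]
    - [0,0,0]
    - [0,0,0]
    - [0,0,0]
    - [0,0,0]
    - [0,0,0]
  gripper: [-0.3,-0.3,-0.3,-0.3,-0.3,-0.3,-0.3,-0.3,-0.3,-0.3,-0.3,-0.3]

```text
time_s: 8.35
ee_pos: [0.533, -0.0853, 0.1745]
orientation: [-179.8, -0.0, 90.0]
force: [1.1, -0.6, -1.4]
grip_width: 0.482
grasp_force: 20.0
```

Request:
arm_command:
  dp:
    - [-3,-0.6,0]
    - [-3,-0.6,0]
    - [-3,-0.6,0]
    - [-3,-0.6,0]
    - [-2.5,-0.5,0]
    - [-1.5,-0.3,0]
    - [-0.7,-0.1,0]
    - [0,0,0]
    - [0,0,0]
  dr:
    - [0,0,0]
    - [0,0,0]
    - [0,0,0]
    - [0,0,0]
    - [0,0,0]
    - [0,0,0]
    - [0,0,0]
    - [0,0,0]
    - [0,0,0]
  gripper: [-0.3,-0.3,-0.3,-0.3,-0.3,-0.3,-0.3,-0.3,-0.3]

```text
time_s: 9.25
ee_pos: [0.5025, -0.2486, 0.1763]
orientation: [-180.0, -0.1, 90.2]
force: [0.2, 0.3, -0.9]
grip_width: 0.481
grasp_force: 20.0
```

Request:
arm_command:
  dp:
    - [0,0,1.5]
    - [0,0,2.5]
    - [0,0,2.5]
    - [0,0,2]
    - [0,0,1.2]
    - [0,0,0.8]
    - [0,0,0.5]
    - [0,0,0]
    - [0,0,0]
  dr:
    - [0,0,0]
    - [0,0,0]
    - [0,0,0]
    - [0,0,0]
    - [0,0,0]
    - [0,0,0]
    - [0,0,0]
    - [0,0,0]
    - [0,0,0]
  gripper: [-0.3,-0.3,-0.3,-0.3,-0.3,-0.3,-0.3,-0.3,-0.3]

```text
time_s: 10.15
ee_pos: [0.5028, -0.2503, 0.0672]
orientation: [179.9, 0.0, 90.1]
force: [-0.2, 0.6, -0.7]
grip_width: 0.484
grasp_force: 20.0
```

Run:
```python
from h import *
p=shot('side')
cv2.imwrite('pics/s1.png',cv2.resize(cv2.cvtColor(p['color'],cv2.COLOR_RGB2BGR)[90:210,230:390],None,fx=4,fy=4,interpolation=cv2.INTER_CUBIC))
print(robot.read_state()['force'])
```

```text
[-0.16280337  0.33158937 -0.79565595]
```

View pics/s1.png

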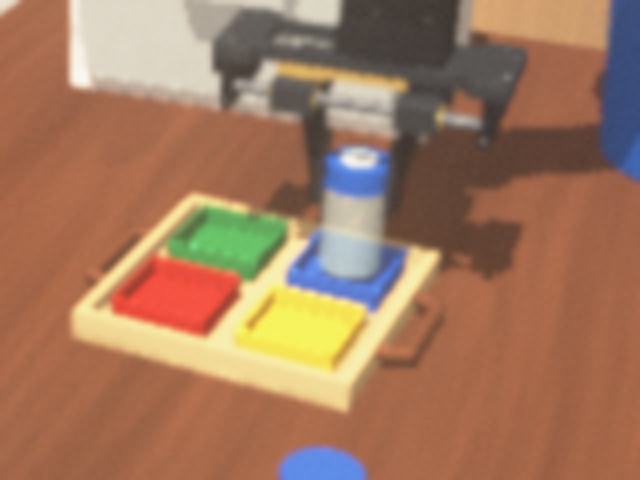

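The jar (355,215 in the crop) is inside the blue cup's walls, just above its floor. I lower it slowly.

Request:
arm_command:
  dp:
    - [0,0,0.3]
    - [0,0,0.2]
    - [0,0,0.2]
    - [0,0,0.1]
    - [0,0,0]
    - [0,0,0]
  dr:
    - [0,0,0]
    - [0,0,0]
    - [0,0,0]
    - [0,0,0]
    - [0,0,0]
    - [0,0,0]
  gripper: [-0.3,-0.3,-0.3,-0.3,-0.3,-0.3]

```text
time_s: 10.8
ee_pos: [0.5022, -0.2501, 0.0585]
orientation: [180.0, -0.0, 90.1]
force: [0.3, 0.4, -0.8]
grip_width: 0.486
grasp_force: 20.0
```

Request:
arm_command:
  dp:
    - [0,0,0.1]
    - [0,0,0.1]
    - [0,0,0]
  dr:
    - [0,0,0]
    - [0,0,0]
    - [0,0,0]
  gripper: [-0.3,-0.3,-0.3]

```text
time_s: 11.1
ee_pos: [0.5024, -0.2503, 0.0574]
orientation: [180.0, 0.0, 90.1]
force: [-2.4, 0.3, 5.8]
grip_width: 0.484
grasp_force: 20.0
```

Contact at 5.8 N. Release and rise.

Request:
arm_command:
  dp:
    - [0,0,0]
    - [0,0,0]
    - [0,0,0]
    - [0,0,0]
    - [0,0,-1]
    - [0,0,-2]
    - [0,0,-3]
    - [0,0,-3]
    - [0,0,-3]
    - [0,0,-2]
  dr:
    - [0,0,0]
    - [0,0,0]
    - [0,0,0]
    - [0,0,0]
    - [0,0,0]
    - [0,0,0]
    - [0,0,0]
    - [0,0,0]
    - [0,0,0]
    - [0,0,0]
  gripper: [0.1,0.3,0.5,0.5,0.5,0.5,0.5,0.5,0.8,1]

```text
time_s: 12.1
ee_pos: [0.5031, -0.2502, 0.1996]
orientation: [179.8, 0.1, 90.1]
force: [0.0, -0.6, 0.2]
grip_width: 0.856
grasp_force: 0.0
```

Request:
arm_command:
  dp:
    - [2,0.3,0]
    - [4,0.5,0]
    - [4,0.5,0]
    - [4,0.5,0]
    - [4,0.5,0]
    - [4,0.5,0]
    - [4,0.5,0]
    - [4,0.5,0]
    - [4,0.6,0]
    - [4,0.6,0]
    - [3,0.4,0]
    - [1,0.2,0]
  dr:
    - [0,0,0]
    - [0,0,0]
    - [0,0,0]
    - [0,0,0]
    - [0,0,0]
    - [0,0,0]
    - [0,0,0]
    - [0,0,0]
    - [0,0,0]
    - [0,0,0]
    - [0,0,0]
    - [0,0,0]
  gripper: [1,1,1,1,1,1,1,1,1,1,1,1]

```text
time_s: 13.3
ee_pos: [0.5572, 0.1744, 0.1976]
orientation: [179.9, -0.1, 90.4]
force: [-0.2, 0.8, -0.6]
grip_width: 1.003
grasp_force: 0.0
```

Request:
arm_command:
  dp:
    - [0,0,1]
    - [0,0,0]
    - [0,0,0]
  dr:
    - [0,0,0]
    - [0,0,0]
    - [0,0,0]
  gripper: [1,1,1]

```text
time_s: 13.6
ee_pos: [0.5577, 0.1672, 0.1858]
orientation: [-179.9, 0.1, 89.9]
force: [0.2, 0.1, 0.5]
grip_width: 0.999
grasp_force: 0.0
```

Run:
```python
from h import *
p=shot('side'); t=shot('top')
for n,(q,c,z) in {'s2':(p,(slice(90,210),slice(230,390)),4),'t2':(t,(slice(140,260),slice(100,400)),2)}.items():
    cv2.imwrite(f'pics/{n}.png',cv2.resize(cv2.cvtColor(q['color'],cv2.COLOR_RGB2BGR)[c],None,fx=z,fy=z,interpolation=cv2.INTER_CUBIC))
```

```text
(no output)
```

View pics/s2.png

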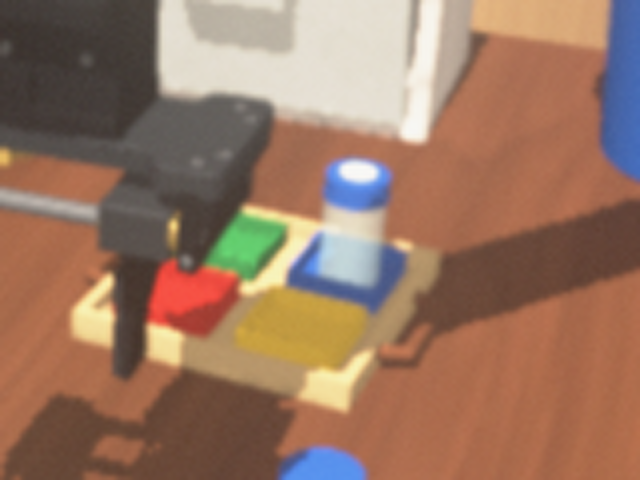

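The blue jar stands upright in the blue cup (355,225 in the crop). Next the yellow jar.

Request:
arm_command:
  dp:
    - [0.2,0.1,2]
    - [0,0,3]
    - [0,0,3]
    - [0,0,3]
    - [0,0,2]
    - [0,0,0.9]
    - [0,0,0]
    - [0,0,0]
  dr:
    - [0,0,0]
    - [0,0,0]
    - [0,0,0]
    - [0,0,0]
    - [0,0,0]
    - [0,0,0]
    - [0,0,0]
    - [0,0,0]
  gripper: [1,1,1,1,1,1,1,1]

```text
time_s: 14.5
ee_pos: [0.5596, 0.172, 0.0485]
orientation: [179.9, -0.0, 90.0]
force: [-0.5, -0.3, 0.2]
grip_width: 1.007
grasp_force: 0.0
```

Request:
arm_command:
  dp:
    - [0,0,0]
    - [0,0,0]
    - [0,0,0]
    - [0,0,0]
    - [0,0,0]
    - [0,0,0]
    - [0,0,0]
    - [0,0,0]
    - [0,0,0]
  dr:
    - [0,0,0]
    - [0,0,0]
    - [0,0,0]
    - [0,0,0]
    - [0,0,0]
    - [0,0,0]
    - [0,0,0]
    - [0,0,0]
    - [0,0,0]
  gripper: [0.5,0.3,0.15,0.1,0.05,0,-0.2,-0.3,-0.3]
  force: 20

```text
time_s: 15.4
ee_pos: [0.5588, 0.1719, 0.0475]
orientation: [180.0, -0.0, 90.1]
force: [0.1, -0.2, -0.1]
grip_width: 0.483
grasp_force: 20.0
```

Request:
arm_command:
  dp:
    - [0,0,-1]
    - [0,0,-2]
    - [0,0,-3]
    - [0,0,-3]
    - [0,0,-3]
    - [0,0,-1]
    - [-1,-0.1,0]
    - [-2,-0.3,0]
    - [-3,-0.4,0]
    - [-3,-0.4,0]
    - [-3,-0.4,0]
    - [-3,-0.4,0]
  dr:
    - [0,0,0]
    - [0,0,0]
    - [0,0,0]
    - [0,0,0]
    - [0,0,0]
    - [0,0,0]
    - [0,0,0]
    - [0,0,0]
    - [0,0,0]
    - [0,0,0]
    - [0,0,0]
    - [0,0,0]
  gripper: [-0.3,-0.3,-0.3,-0.3,-0.3,-0.3,-0.3,-0.3,-0.3,-0.3,-0.3,-0.3]

```text
time_s: 16.6
ee_pos: [0.537, 0.0194, 0.1755]
orientation: [-179.8, 0.0, 90.0]
force: [-0.4, -0.1, -1.6]
grip_width: 0.482
grasp_force: 20.0
```

Request:
arm_command:
  dp:
    - [-3,-0.5,0]
    - [-3,-0.5,0]
    - [-3,-0.5,0]
    - [-3,-0.5,0]
    - [-3,-0.5,0]
    - [-2,-0.3,0]
    - [-1.3,-0.1,0]
    - [0,0,0]
    - [0,0,0]
  dr:
    - [0,0,0]
    - [0,0,0]
    - [0,0,0]
    - [0,0,0]
    - [0,0,0]
    - [0,0,0]
    - [0,0,0]
    - [0,0,0]
    - [0,0,0]
  gripper: [-0.3,-0.3,-0.3,-0.3,-0.3,-0.3,-0.3,-0.3,-0.3]

```text
time_s: 17.5
ee_pos: [0.5098, -0.1602, 0.1769]
orientation: [-179.9, -0.1, 90.1]
force: [0.6, 0.3, -1.6]
grip_width: 0.482
grasp_force: 20.0
```

Request:
arm_command:
  dp:
    - [0,0.1,1.5]
    - [0,0,2.5]
    - [0,0,2.5]
    - [0,0,2]
    - [0,0,1.2]
    - [0,0,0.8]
    - [0,0,0.5]
    - [0,0,0.3]
    - [0,0,0.2]
    - [0,0,0.2]
    - [0,0,0]
    - [0,0,0]
  dr:
    - [0,0,0]
    - [0,0,0]
    - [0,0,0]
    - [0,0,0]
    - [0,0,0]
    - [0,0,0]
    - [0,0,0]
    - [0,0,0]
    - [0,0,0]
    - [0,0,0]
    - [0,0,0]
    - [0,0,0]
  gripper: [-0.3,-0.3,-0.3,-0.3,-0.3,-0.3,-0.3,-0.3,-0.3,-0.3,-0.3,-0.3]

```text
time_s: 18.7
ee_pos: [0.5113, -0.1613, 0.0608]
orientation: [180.0, 0.0, 90.1]
force: [-0.2, -0.5, -1.0]
grip_width: 0.482
grasp_force: 20.0
```

Request:
arm_command:
  dp:
    - [0,0,0.1]
    - [0,0,0.1]
    - [0,0,0]
  dr:
    - [0,0,0]
    - [0,0,0]
    - [0,0,0]
  gripper: [-0.3,-0.3,-0.3]

```text
time_s: 19.0
ee_pos: [0.5112, -0.1612, 0.0586]
orientation: [180.0, 0.0, 90.1]
force: [0.0, 0.1, -1.8]
grip_width: 0.484
grasp_force: 20.0
```

Request:
arm_command:
  dp:
    - [0,0,0.1]
    - [0,0,0]
  dr:
    - [0,0,0]
    - [0,0,0]
  gripper: [-0.3,-0.3]

```text
time_s: 19.2
ee_pos: [0.5114, -0.1614, 0.0584]
orientation: [180.0, 0.1, 90.1]
force: [-1.3, -0.9, 5.7]
grip_width: 0.484
grasp_force: 20.0
```

Request:
arm_command:
  dp:
    - [0,0,0]
    - [0,0,0]
    - [0,0,0]
    - [0,0,0]
    - [0,0,-1]
    - [0,0,-2]
    - [0,0,-3]
    - [0,0,-3]
    - [0,0,-3]
    - [0,0,-1]
  dr:
    - [0,0,0]
    - [0,0,0]
    - [0,0,0]
    - [0,0,0]
    - [0,0,0]
    - [0,0,0]
    - [0,0,0]
    - [0,0,0]
    - [0,0,0]
    - [0,0,0]
  gripper: [0.1,0.3,0.5,0.5,0.5,0.5,0.5,0.5,0.8,1]

```text
time_s: 20.2
ee_pos: [0.513, -0.1612, 0.1913]
orientation: [179.7, 0.1, 90.1]
force: [0.3, -0.6, 0.6]
grip_width: 0.854
grasp_force: 0.0
```

Request:
arm_command:
  dp:
    - [1.1,1,0]
    - [2.5,2.2,0]
    - [2.5,2.2,0]
    - [2.5,2.2,0]
    - [2.5,2.2,0]
    - [2.5,2.2,0]
    - [2.5,2.2,0]
    - [2.5,2.2,0]
    - [1.5,1.3,0]
    - [0,0,0]
    - [0,0,0]
  dr:
    - [0,0,0]
    - [0,0,0]
    - [0,0,0]
    - [0,0,0]
    - [0,0,0]
    - [0,0,0]
    - [0,0,0]
    - [0,0,0]
    - [0,0,0]
    - [0,0,0]
    - [0,0,0]
  gripper: [1,1,1,1,1,1,1,1,1,1,1]

```text
time_s: 21.3
ee_pos: [0.687, 0.0409, 0.1856]
orientation: [-179.8, 0.0, 90.1]
force: [0.2, -0.2, -0.0]
grip_width: 0.998
grasp_force: 0.0
```

Request:
arm_command:
  dp:
    - [-0.1,0.1,2]
    - [0,0,3]
    - [0,0,3]
    - [0,0,3]
    - [0,0,2]
    - [0,0,0.9]
    - [0,0,0]
    - [0,0,0]
  dr:
    - [0,0,0]
    - [0,0,0]
    - [0,0,0]
    - [0,0,0]
    - [0,0,0]
    - [0,0,0]
    - [0,0,0]
    - [0,0,0]
  gripper: [1,1,1,1,1,1,1,1]

```text
time_s: 22.1
ee_pos: [0.6894, 0.0387, 0.0495]
orientation: [179.9, -0.0, 90.0]
force: [0.0, -0.0, -0.5]
grip_width: 1.003
grasp_force: 0.0
```

Request:
arm_command:
  dp:
    - [0,0,0]
    - [0,0,0]
    - [0,0,0]
    - [0,0,0]
    - [0,0,0]
    - [0,0,0]
    - [0,0,0]
    - [0,0,0]
    - [0,0,0]
  dr:
    - [0,0,0]
    - [0,0,0]
    - [0,0,0]
    - [0,0,0]
    - [0,0,0]
    - [0,0,0]
    - [0,0,0]
    - [0,0,0]
    - [0,0,0]
  gripper: [0.5,0.3,0.15,0.1,0.05,0,-0.2,-0.3,-0.3]
  force: 20

```text
time_s: 23.0
ee_pos: [0.6888, 0.039, 0.0485]
orientation: [-180.0, 0.0, 90.1]
force: [-0.2, -0.2, -0.4]
grip_width: 0.484
grasp_force: 20.0
```

Request:
arm_command:
  dp:
    - [0,0,-1]
    - [0,0,-2]
    - [0,0,-3]
    - [0,0,-3]
    - [0,0,-3]
    - [0,0,-1]
    - [-1,-0.3,0]
    - [-2,-0.7,0]
    - [-3,-1,0]
    - [-3,-1,0]
    - [-3,-1,0]
    - [-3,-1,0]
  dr:
    - [0,0,0]
    - [0,0,0]
    - [0,0,0]
    - [0,0,0]
    - [0,0,0]
    - [0,0,0]
    - [0,0,0]
    - [0,0,0]
    - [0,0,0]
    - [0,0,0]
    - [0,0,0]
    - [0,0,0]
  gripper: [-0.3,-0.3,-0.3,-0.3,-0.3,-0.3,-0.3,-0.3,-0.3,-0.3,-0.3,-0.3]

```text
time_s: 24.2
ee_pos: [0.6368, -0.1134, 0.176]
orientation: [-179.8, 0.0, 90.0]
force: [0.2, -0.3, -1.3]
grip_width: 0.482
grasp_force: 20.0
```

Request:
arm_command:
  dp:
    - [-3,-1,0]
    - [-3,-1,0]
    - [-3,-1,0]
    - [-3,-1,0]
    - [-2,-0.6,0]
    - [-0.8,-0.3,0]
    - [0,0,0]
    - [0,0,0]
  dr:
    - [0,0,0]
    - [0,0,0]
    - [0,0,0]
    - [0,0,0]
    - [0,0,0]
    - [0,0,0]
    - [0,0,0]
    - [0,0,0]
  gripper: [-0.3,-0.3,-0.3,-0.3,-0.3,-0.3,-0.3,-0.3]

```text
time_s: 25.0
ee_pos: [0.5901, -0.2575, 0.1779]
orientation: [-180.0, -0.1, 90.1]
force: [-0.1, 0.9, -2.0]
grip_width: 0.483
grasp_force: 20.0
```

Request:
arm_command:
  dp:
    - [0,0,1.5]
    - [0,0,2.5]
    - [0,0,2.5]
    - [0,0,2]
    - [0,0,1.2]
    - [0,0,0.8]
    - [0,0,0.5]
    - [0,0,0.3]
    - [0,0,0.2]
    - [0,0,0.2]
    - [0,0,0]
    - [0,0,0]
  dr:
    - [0,0,0]
    - [0,0,0]
    - [0,0,0]
    - [0,0,0]
    - [0,0,0]
    - [0,0,0]
    - [0,0,0]
    - [0,0,0]
    - [0,0,0]
    - [0,0,0]
    - [0,0,0]
    - [0,0,0]
  gripper: [-0.3,-0.3,-0.3,-0.3,-0.3,-0.3,-0.3,-0.3,-0.3,-0.3,-0.3,-0.3]

```text
time_s: 26.2
ee_pos: [0.5904, -0.2592, 0.0619]
orientation: [180.0, 0.0, 90.0]
force: [-0.7, -0.3, -0.6]
grip_width: 0.482
grasp_force: 20.0
```

Request:
arm_command:
  dp:
    - [0,0,0.1]
    - [0,0,0.1]
    - [0,0,0]
  dr:
    - [0,0,0]
    - [0,0,0]
    - [0,0,0]
  gripper: [-0.3,-0.3,-0.3]

```text
time_s: 26.5
ee_pos: [0.5902, -0.2591, 0.0596]
orientation: [180.0, 0.0, 90.1]
force: [0.6, 0.1, -1.5]
grip_width: 0.485
grasp_force: 20.0
```

Request:
arm_command:
  dp:
    - [0,0,0.1]
    - [0,0,0]
  dr:
    - [0,0,0]
    - [0,0,0]
  gripper: [-0.3,-0.3]

```text
time_s: 26.7
ee_pos: [0.5903, -0.2592, 0.0595]
orientation: [180.0, 0.0, 90.1]
force: [-1.9, -1.0, 4.9]
grip_width: 0.479
grasp_force: 20.0
```

Request:
arm_command:
  dp:
    - [0,0,0]
    - [0,0,0]
    - [0,0,0]
    - [0,0,0]
    - [0,0,-1]
    - [0,0,-2]
    - [0,0,-3]
    - [0,0,-3]
    - [0,0,-3]
    - [0,0,-1]
  dr:
    - [0,0,0]
    - [0,0,0]
    - [0,0,0]
    - [0,0,0]
    - [0,0,0]
    - [0,0,0]
    - [0,0,0]
    - [0,0,0]
    - [0,0,0]
    - [0,0,0]
  gripper: [0.1,0.3,0.5,0.5,0.5,0.5,0.5,0.5,0.8,1]

```text
time_s: 27.7
ee_pos: [0.5923, -0.2592, 0.1929]
orientation: [179.6, 0.1, 90.1]
force: [0.3, -0.4, 1.1]
grip_width: 0.851
grasp_force: 0.0
```

Run:
```python
from h import *
p=shot('top');s=shot('side')
for q in [(97,112),(113,110),(103,124)]: print('base',w(p,q,0).round(3))
for q in [(55,318),(28,315),(82,300)]: print('sidebase',w(s,q,0).round(3))
for z in (.14,.18,.22): print(z,w(p,(79,88),z).round(3),w(s,(35,246),z).round(3))
```

```text
base [0.798 0.402 0.   ]
base [0.803 0.36  0.   ]
base [0.765 0.384 0.   ]
sidebase [0.782 0.425 0.   ]
sidebase [0.83  0.439 0.   ]
sidebase [0.766 0.376 0.   ]
0.14 [0.803 0.4   0.14 ] [0.791 0.402 0.14 ]
0.18 [0.785 0.384 0.18 ] [0.745 0.431 0.18 ]
0.22 [0.767 0.368 0.22 ] [0.698 0.46  0.22 ]
```

Request:
arm_command:
  dp:
    - [2,0,0]
    - [4,0.2,0]
    - [4,0.2,0]
    - [4,0.2,0]
    - [4,0.2,0]
    - [4,0.2,0]
    - [4,0.2,0]
    - [4,0.2,0]
    - [4,0.2,0]
    - [4,0.2,0]
    - [4,0.3,0]
    - [4,0.3,0]
  dr:
    - [0,0,0]
    - [0,0,0]
    - [0,0,0]
    - [0,0,0]
    - [0,0,0]
    - [0,0,0]
    - [0,0,0]
    - [0,0,0]
    - [0,0,0]
    - [0,0,0]
    - [0,0,0]
    - [0,0,0]
  gripper: [1,1,1,1,1,1,1,1,1,1,1,1]

```text
time_s: 29.0
ee_pos: [0.6128, 0.2019, 0.1865]
orientation: [-179.8, 0.1, 90.1]
force: [0.9, -0.1, -0.4]
grip_width: 0.996
grasp_force: 0.0
```

Request:
arm_command:
  dp:
    - [4,0.3,0]
    - [4,0.3,0]
    - [2.2,0.1,0]
    - [0,0,0]
    - [0,0,0]
    - [0,0,0]
  dr:
    - [0,0,0]
    - [0,0,0]
    - [0,0,0]
    - [0,0,0]
    - [0,0,0]
    - [0,0,0]
  gripper: [1,1,1,1,1,1]

```text
time_s: 29.6
ee_pos: [0.6209, 0.3007, 0.1873]
orientation: [-179.9, 0.1, 89.9]
force: [-0.1, -1.0, -1.2]
grip_width: 1.003
grasp_force: 0.0
```

Request:
arm_command:
  dp:
    - [0.1,0,2]
    - [0,0,3]
    - [0,0,3]
    - [0,0,3]
    - [0,0,2]
    - [0,0,1]
    - [0,0,0]
    - [0,0,0]
  dr:
    - [0,0,0]
    - [0,0,0]
    - [0,0,0]
    - [0,0,0]
    - [0,0,0]
    - [0,0,0]
    - [0,0,0]
    - [0,0,0]
  gripper: [1,1,1,1,1,1,1,1]

```text
time_s: 30.4
ee_pos: [0.6215, 0.3036, 0.0495]
orientation: [179.9, -0.0, 90.0]
force: [0.1, -0.7, -0.5]
grip_width: 1.002
grasp_force: 0.0
```

Request:
arm_command:
  dp:
    - [0,0,0]
    - [0,0,0]
    - [0,0,0]
    - [0,0,0]
    - [0,0,0]
    - [0,0,0]
    - [0,0,0]
    - [0,0,0]
    - [0,0,0]
  dr:
    - [0,0,0]
    - [0,0,0]
    - [0,0,0]
    - [0,0,0]
    - [0,0,0]
    - [0,0,0]
    - [0,0,0]
    - [0,0,0]
    - [0,0,0]
  gripper: [0.5,0.3,0.15,0.1,0.05,0,-0.2,-0.3,-0.3]
  force: 20

```text
time_s: 31.3
ee_pos: [0.6207, 0.3039, 0.0485]
orientation: [180.0, 0.0, 90.1]
force: [0.2, 0.3, -0.5]
grip_width: 0.482
grasp_force: 20.0
```

Request:
arm_command:
  dp:
    - [0,0,-1]
    - [0,0,-2]
    - [0,0,-3]
    - [0,0,-3]
    - [0,0,-3]
    - [0,0,-1]
    - [-1,0,0]
    - [-2,-0.1,0]
    - [-3,-0.1,0]
    - [-3,-0.1,0]
    - [-3,-0.1,0]
    - [-3,-0.1,0]
  dr:
    - [0,0,0]
    - [0,0,0]
    - [0,0,0]
    - [0,0,0]
    - [0,0,0]
    - [0,0,0]
    - [0,0,0]
    - [0,0,0]
    - [0,0,0]
    - [0,0,0]
    - [0,0,0]
    - [0,0,0]
  gripper: [-0.3,-0.3,-0.3,-0.3,-0.3,-0.3,-0.3,-0.3,-0.3,-0.3,-0.3,-0.3]

```text
time_s: 32.5
ee_pos: [0.6144, 0.1509, 0.176]
orientation: [-179.8, 0.1, 90.0]
force: [0.3, 1.2, -1.3]
grip_width: 0.484
grasp_force: 20.0
```

Request:
arm_command:
  dp:
    - [-3,-0.2,0]
    - [-3,-0.2,0]
    - [-3,-0.2,0]
    - [-3,-0.2,0]
    - [-3,-0.2,0]
    - [-3,-0.2,0]
    - [-3,-0.2,0]
    - [-3,-0.2,0]
    - [-3,-0.1,0]
    - [-3,-0.1,0]
    - [-1.6,0,0]
    - [-0.8,0,0]
  dr:
    - [0,0,0]
    - [0,0,0]
    - [0,0,0]
    - [0,0,0]
    - [0,0,0]
    - [0,0,0]
    - [0,0,0]
    - [0,0,0]
    - [0,0,0]
    - [0,0,0]
    - [0,0,0]
    - [0,0,0]
  gripper: [-0.3,-0.3,-0.3,-0.3,-0.3,-0.3,-0.3,-0.3,-0.3,-0.3,-0.3,-0.3]

```text
time_s: 33.7
ee_pos: [0.5967, -0.1725, 0.1769]
orientation: [-179.8, -0.0, 89.9]
force: [-0.8, 0.3, -1.4]
grip_width: 0.482
grasp_force: 20.0
```

Request:
arm_command:
  dp:
    - [0,0,0]
    - [0,0,0]
  dr:
    - [0,0,0]
    - [0,0,0]
  gripper: [-0.3,-0.3]

```text
time_s: 33.9
ee_pos: [0.5981, -0.1681, 0.1783]
orientation: [-180.0, -0.1, 90.2]
force: [0.0, 0.3, -2.2]
grip_width: 0.482
grasp_force: 20.0
```

Request:
arm_command:
  dp:
    - [0,0,1.5]
    - [0,0,2.5]
    - [0,0,2.5]
    - [0,0,2]
    - [0,0,1.2]
    - [0,0,0.8]
    - [0,0,0.5]
    - [0,0,0.3]
    - [0,0,0.2]
    - [0,0,0.2]
    - [0,0,0]
    - [0,0,0]
  dr:
    - [0,0,0]
    - [0,0,0]
    - [0,0,0]
    - [0,0,0]
    - [0,0,0]
    - [0,0,0]
    - [0,0,0]
    - [0,0,0]
    - [0,0,0]
    - [0,0,0]
    - [0,0,0]
    - [0,0,0]
  gripper: [-0.3,-0.3,-0.3,-0.3,-0.3,-0.3,-0.3,-0.3,-0.3,-0.3,-0.3,-0.3]

```text
time_s: 35.1
ee_pos: [0.5983, -0.1702, 0.0619]
orientation: [180.0, 0.0, 90.0]
force: [0.9, -0.4, -0.7]
grip_width: 0.488
grasp_force: 20.0
```

Request:
arm_command:
  dp:
    - [0,0,0.1]
    - [0,0,0.1]
    - [0,0,0.1]
    - [0,0,0]
  dr:
    - [0,0,0]
    - [0,0,0]
    - [0,0,0]
    - [0,0,0]
  gripper: [-0.3,-0.3,-0.3,-0.3]

```text
time_s: 35.5
ee_pos: [0.5984, -0.1701, 0.0594]
orientation: [180.0, 0.0, 90.1]
force: [-0.6, -0.0, 3.9]
grip_width: 0.482
grasp_force: 20.0
```

Contact again; release, rise and look.

Request:
arm_command:
  dp:
    - [0,0,0]
    - [0,0,0]
    - [0,0,0]
    - [0,0,0]
    - [0,0,-1]
    - [0,0,-2]
    - [0,0,-3]
    - [0,0,-3]
    - [0,0,-3]
    - [0,0,-3]
  dr:
    - [0,0,0]
    - [0,0,0]
    - [0,0,0]
    - [0,0,0]
    - [0,0,0]
    - [0,0,0]
    - [0,0,0]
    - [0,0,0]
    - [0,0,0]
    - [0,0,0]
  gripper: [0.1,0.3,0.5,0.5,0.5,0.5,0.5,0.5,0.5,0.5]

```text
time_s: 36.5
ee_pos: [0.5981, -0.1699, 0.2106]
orientation: [180.0, 0.0, 90.1]
force: [0.4, -0.0, -0.5]
grip_width: 0.749
grasp_force: 0.0
```

Request:
arm_command:
  dp:
    - [2,0,-2]
    - [4,0,0]
    - [4,0,0]
    - [4,0,0]
    - [4,0,0]
    - [3,0,0]
    - [1,0,0]
    - [0,0,0]
    - [0,0,0]
  dr:
    - [0,0,0]
    - [0,0,0]
    - [0,0,0]
    - [0,0,0]
    - [0,0,0]
    - [0,0,0]
    - [0,0,0]
    - [0,0,0]
    - [0,0,0]
  gripper: [0.5,0.5,0.5,0.5,0.5,0.5,0.5,0.5,0.5]

```text
time_s: 37.4
ee_pos: [0.5982, 0.0479, 0.2286]
orientation: [180.0, 0.1, 89.9]
force: [-0.4, 0.0, -0.2]
grip_width: 0.756
grasp_force: 0.0
```

Run:
```python
from h import *
p=shot('side'); t=shot('top')
a=cv2.resize(p['color'][90:350,120:420],(520,450),interpolation=cv2.INTER_CUBIC)
b=cv2.resize(t['color'][150:260,290:390],(270,297),interpolation=cv2.INTER_CUBIC)
c=np.zeros((450,790,3),np.uint8); c[:,:520]=a; c[:297,520:]=b
cv2.imwrite('pics/fin.png',cv2.cvtColor(c,cv2.COLOR_RGB2BGR))
```

```text
(no output)
```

View pics/fin.png

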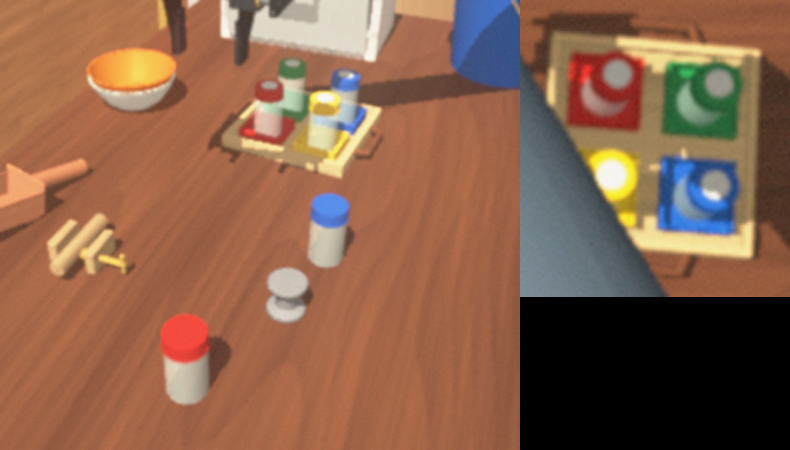

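All four stickered jars stand upright in their matching cups (crop positions around (268,110), (292,88), (324,122) and (346,98)). The plain red (186,360) and plain blue (328,230) jars have not moved.

```bash
python3 -c "
from workcell import robot
print(robot.sign_off())"
```

```text
the job is handed in; nothing more can be done
None
```

The four stickered jars stand upright in the cups matching their lids, the two plain jars were left where they stood, and the job was handed in at about 37.5 s of the 104 s limit.

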